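Grade a turned handle blank in the taper gauge

ROBOT

A 7-joint arm with a two-finger parallel gripper is mounted at the origin on the work surface. World frame = base frame: x ahead of the robot, y to its left, z up, the work surface at z = 0. Lengths are in mm, angles in rad, forces in N, time in s.
With the tool pointing down it reaches from about 425 to 950 mm from the base axis. Payload 16.7 kg.
Tool frame: the origin (TCP) lies midway between the tips of the shut fingers; the grasp point (between the pads) lies 19 mm behind it; z points along the fingers, y is the line along which they close (so a half turn about z gives the same grasp; the last joint's range is limited). The gripper opens to 94 mm and grips with 3 to 60 N. Pads are 16 mm wide; open, the fingers measure 119 mm over their backs; the gripper's body (75 mm by 177 mm) begins 78 mm behind the grasp point.
Start: joints at [-1.268, 0.426, 0.074, 1.606, -0.034, 1.111, -0.067], TCP at [295.3, 606.937, 205.467] pointing down, gripper open.
Joint ranges: [-2.85, 2.85], [-0.5, 2.14], [-1.23, 1.37], [0.21, 2.46], [-1.02, 4.16], [0.16, 2.05], [-2.73, 2.73]. Speed limits (rad/s): [1.89, 1.89, 2.39, 2.39, 3.01, 3.01, 3.01].

INTERFACE

Orientations are given as a unit quaternion [w, x, y, z].
In Python, from station import sensors, eyes, bot gives the robot as it stands.
- The arm moves only by the shell command python3 -m creep 'ROWS' [OPENING] [FORCE]. ROWS is JSON, a list that holds one entry, the list of rows, each a list of 4 numbers: the shift along the world's x, y, z in m, then the turn about the world's z in degrees. In form: [[[dx, dy, dz, twist], ...]]. A call has 1 to 12 rows; each row is the pose to reach, as a shift and turn from the pose commanded when the call began; what a row does not reach only later rows make up. A row lasts 1/8 s, in which the tool goes at most 62.5 mm and 10.7 degrees, less where a joint would pass 70% of its speed; a pose out of reach is approached as far as the arm can. A call with a gripper value outside its range is refused whole. OPENING is the opening, from 0 (shut) to 1 (fully open), set as the call begins (- or left out, the last holds). The fingers move at their own pace and stop on an object; FORCE is the grip in N (left out, the last holds). Time passes only in rows, so rows that repeat a pose let the fingers close. It gives the time, the measured TCP pose, the force, the opening and the grip force at its end, in the units of the state.
- sensors.sense(): the state, without advancing time (a new reading comes with each control period).
- eyes.snapshot(name): name is "scene" or "top" or "wrist"; returns a dict with "img" (400x640x3 uint8, blue, green, red), "depth" (400x640 float32, mm along the optical axis (not along the pixel's ray), 0 where there is no reading), "K" (3x3 intrinsics, pixels), "D" ([k1, k2, p1, p2, k3] as OpenCV has them; the pictures are not rectified), "R" (3x3) and "t" (3): a world point X has camera coordinates R X + t; the wrist camera has in their place "tool_from_camera" (4x4, takes a point from camera to tool coordinates, whose origin is the TCP and whose axes are the flange's). Camera axes: x right, y down, z forward; pixel columns grow to the right and rows downward; lengths in mm; the calibration is good to about 2 mm. A picture is of the moment at which its call begins: read the wrist's pose just before it.
- bot.sign_off(): hands the job in; it is judged then, once.
The state is a dict: "clock": time; "joints": joint angles; "joint_velocities": joint speeds; "effort": joint torques, N m; "eef_pos": TCP position; "ee_rot": TCP orientation; "ft_force": force on the tool from outside, world axes, zero at the start; "torque": the same for the moment, N m; "finger_gap": finger opening in mm; "grasp_force": force on a finger pad.
Only numpy, scipy, OpenCV 4.12 (cv2) and the standard library are available. Lean on these libraries where they do the work, as an engineer would, in place of code of your own. Each camera call takes 0.05 s, during which the arm holds its last target. There are 200 camera calls.

TASK

Stand the turned handle blank upright in the wide mouth of the taper gauge and slide it along the slot, pushing the brass pointer ahead of it, until it wedges gently between fence and jaw; press it snug for a moment without forcing it. Then take it out, leave the pointer where the blank pushed it, and stand the blank upright in the tray of the colour that the pointer shows. Move the pointer only with the blank, and leave the chuck, the spanner and the offcut alone.

Things in the scene. Friction and masses are not known exactly. Their poses are not given: they have to be found in the camera images.
- blank: Pale wooden handle blank, an upright round rod 28 mm in diameter and 92 mm tall, about 70 g, brass ring at the foot, standing loose on the bench. Origin: centre of its underside; z along the rod, up. Held about 55 mm above its foot, the fingers clear the gauge and the tray walls.
- gauge: Taper gauge fixed to the bench: wooden base 130 (x) by 280 (y) by 10 mm, the slot's floor, all rigid. Origin: underside, half way along. The slot runs along its y: wide mouth at +y (base ends at y=140 mm), narrow end at -y. Fence face at x=-20 mm, steel jaw on the +x side; it narrows towards -y by 0.105 mm per mm, all on the jaw's side. Their tops: 35 mm above the bench.
- mouth (a point): Point on the slot's floor near the mouth where the blank's foot can be stood (18 mm off the fence face, gauge y=120 mm, clear of the pointer). From there it slides towards gauge -y, its centre 14 mm off the fence when touching it, and wedges 90 to 200 mm on, depending on the jaw. A wedged blank comes free by moving back towards the mouth, then up.
- fence: Aluminium bar of the gauge, fixed, 35 mm wide, straight slot face at x=-20 mm of the gauge's frame, with coloured bands on its top: from the mouth, bare metal, then yellow, green, blue. Origin and axes coincide with the gauge's.
- jaw: Steel jaw of the gauge: a bar 30 mm wide, 260 mm long, 25 mm high at 6 degrees to the fence, clamped. The bar was set 0 to 11.6 mm outward (gauge +x) for today's pattern; this pose (origin and axes as the gauge's) does not tell the setting. At 0 the slot is 34.3 mm wide at gauge y=90 mm; each mm moves the wedging place 9.5 mm towards -y. Overrunning by a few mm raises the force steeply.
- rider (a joint): Brass pointer block in the slot along the fence, 8 wide, 20 long, top 34.5 mm above the bench, red hand over the fence. About 1.5 N friction, stays where pushed. Value in m, 0 at start, grows towards the narrow end. Mouth-side face at gauge y = 70 mm - value, hand at 60 mm - value. Hand on yellow below 0.090, green to 0.128, blue above; within 6 mm of a border either tray will do.
- pointer (a point): The red hand of the brass pointer, the middle of its length, 37 mm above the bench.
- tray_yellow: Yellow open tray, 90 by 90 by 30 mm, walls and floor 5 mm thick, fixed to the bench. Origin: centre of its underside.
- tray_green: Green open tray, 90 by 90 by 30 mm, walls and floor 5 mm thick, fixed to the bench. Origin: centre of its underside.
- tray_blue: Blue open tray, 90 by 90 by 30 mm, walls and floor 5 mm thick, fixed to the bench. Origin: centre of its underside.
- chuck: Bystander: round steel lathe chuck, 84 mm in diameter, 56 mm high. Origin: centre of its underside.
- spanner: Bystander: steel spanner lying flat, about 180 mm long, along its x. Origin: under its middle.
- offcut: Bystander: pale wooden block, 90 by 60 by 45 mm. Origin: centre of its underside.
Mind the look-alikes: they are no part of the job. Of the things that look like the tray_blue, take the one that is farthest from the robot's base at the start.

How it is judged (in metres and radians):
On the way:
1. the blank, upright on the slot's floor, has pushed the pointer along and is wedged between fence and jaw, pressing on both with more than 2 N (contact force between blank and fence above 2 N and contact force between blank and jaw above 2 N and angle between blank's own z axis and vertical below 0.12 rad and z of blank in the frame of gauge below 0.022 m and value of joint rider above 0.03 m), for 0.2 s.
At the end, for the whole second after the job is handed in: The blank stands upright (0.1 rad), still and released on the floor of the tray of the pointer's colour (value under 0.090 yellow, to 0.128 green, above blue; within 6 mm of a border either), foot within 32 mm of the tray centre in its x and y; the pointer stays pushed along (over 30 mm) (((x of blank in the frame of tray_yellow between -0.032 and 0.032 m and y of blank in the frame of tray_yellow between -0.032 and 0.032 m and z of blank in the frame of tray_yellow below 0.012 m and value of joint rider below 0.096 m) or (x of blank in the frame of tray_green between -0.032 and 0.032 m and y of blank in the frame of tray_green between -0.032 and 0.032 m and z of blank in the frame of tray_green below 0.012 m and value of joint rider between 0.084 and 0.134 m) or (x of blank in the frame of tray_blue between -0.032 and 0.032 m and y of blank in the frame of tray_blue between -0.032 and 0.032 m and z of blank in the frame of tray_blue below 0.012 m and value of joint rider above 0.122 m)) and value of joint rider above 0.03 m and angle between blank's own z axis and vertical below 0.1 rad and linear speed of blank below 0.02 m/s); the robot touches nothing.
It fails at once if the blank is forced: it presses on the jaw or the fence with more than 30 N (contact force between blank and jaw above 30 N or contact force between blank and fence above 30 N).
It fails at once if the robot itself touches the gauge's pointer (contact force between the arm and rider above 1 N).
It fails at once if the chuck, the spanner or the offcut is moved by more than 15 mm (distance of any of chuck, spanner, offcut from where it was at the start of the episode above 0.015 m).
It also fails if it takes over 61 s, if anything falls off the work surface, if the arm or the gripper's body presses on something with over 40 N, if the wrist force passes 120 N, or if a joint passes its speed limit or range.

## Working session

There is one attempt and no reset: what is moved stays moved. The work goes in short steps, Python scripts to look and compute and a shell command to move; the robot and the scene stay as the last step left them, time stands still between calls to the robot, and variables do not carry over. Pictures are saved under pics/ and viewed, at most 14 in all, crops included, and the job is handed in when it is done.

```bash
mkdir -p pics; cat > h.py <<'E'
import numpy as np,cv2,pickle
from station import sensors,eyes,bot
def world(s,u,v,z=None):
    p=cv2.undistortPoints(np.array([[[u,v]]],float),s["K"],np.array(s["D"]))[0,0]
    R=np.array(s["R"]);t=np.array(s["t"]);ray=np.array([p[0],p[1],1])
    if z is None:
        d=np.median(s["depth"][int(v)-1:int(v)+2,int(u)-1:int(u)+2]);return R.T@(ray*d-t)
    c=-R.T@t;r=R.T@ray;return c+r*(z-c[2])/r[2]
E
python3 - <<'E'
from h import *
print(sensors.sense())
for n in("top","scene"):
    s=eyes.snapshot(n);pickle.dump(s,open(n+".pkl","wb"));cv2.imwrite(f"pics/{n}.png",s["img"])
    print(n,-np.array(s["R"]).T@s["t"])
E
```

```text
{'clock': 0.0, 'joints': array([-1.26749603,  0.42672186,  0.07384028,  1.60660617, -0.03411304,
        1.11078964, -0.06708376]), 'joint_velocities': array([ 1.62986318e-03,  1.76610810e-03, -7.84403684e-04,  1.57034413e-05,
        3.64534604e-04,  1.64043147e-03, -4.04951426e-05]), 'effort': array([-3.47682271e-04, -9.35805845e+01,  3.66632201e+00, -4.54220331e+01,
       -4.89257451e-02,  1.99667114e-02,  1.07444437e-04]), 'eef_pos': array([295.1296204 , 606.5758623 , 204.78242546]), 'ee_rot': array([-1.04346990e-04,  2.24476569e-01,  9.74479281e-01, -6.24341502e-04]), 'ft_force': array([-0.33397242, -1.13674116, -0.48342362]), 'torque': array([-0.00768145, -0.0230284 ,  0.01807464]), 'grasp_force': 0.0, 'finger_gap': 93.96359713866647}
top [ 377.69503983   -2.28205315 1264.7110873 ]
scene [991.76804528 697.2249109  854.24929891]
```

View pics/top.png

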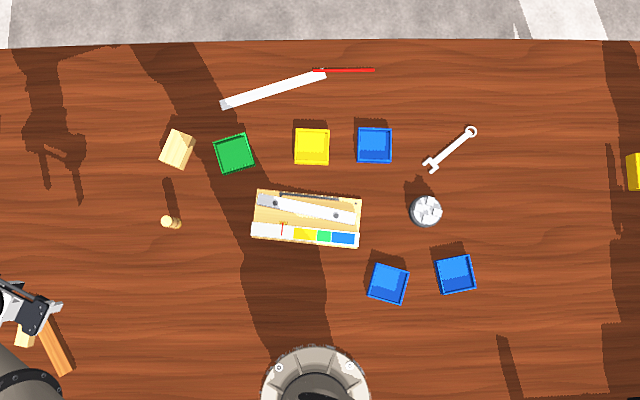

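View pics/scene.png

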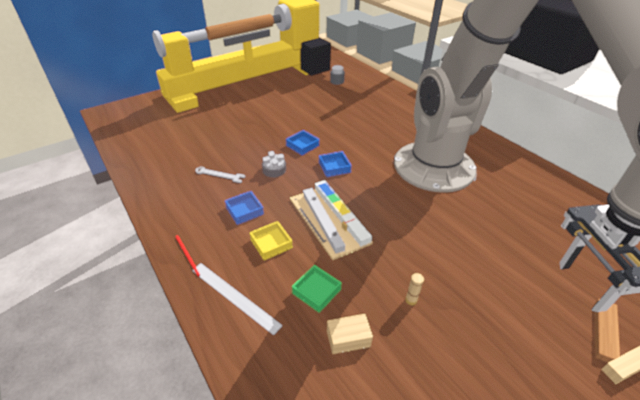

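The top view shows the gauge around (305,218) with its mouth to the left. The blank is at (171,221), the trays are green (234,153), yellow (312,146) and far blue (375,145), the chuck is at (426,211), and two decoy blue trays sit near the base. Next I'll enlarge the top view for accurate pixel positions.

```bash
python3 - <<'E'
from h import *
s=pickle.load(open("top.pkl","rb"));i=s["img"]
cv2.imwrite("pics/c1.png",cv2.resize(i[180:255,242:372],None,fx=6,fy=6,interpolation=cv2.INTER_CUBIC))
cv2.imwrite("pics/c2.png",cv2.resize(i[125:240,155:405],None,fx=3.2,fy=3.2,interpolation=cv2.INTER_CUBIC))
# blank top from depth cloud
for n in("top","scene"):
    s=pickle.load(open(n+".pkl","rb"));d=s["depth"];vv,uu=np.nonzero(d>0)
    p=cv2.undistortPoints(np.stack([uu,vv],1)[:,None].astype(float),s["K"],np.array(s["D"]))[:,0]
    X=(np.c_[p,np.ones(len(p))]*d[vv,uu][:,None]-np.array(s["t"]))@np.array(s["R"])
    m=(X[:,2]>80)&(X[:,2]<98)&(X[:,0]>350)&(X[:,0]<650)&(abs(X[:,1])<550)
    print(n,m.sum(),X[m].mean(0) if m.any() else 0,X[m].min(0),X[m].max(0))
E
```

```text
top 114 [465.59567174 356.87248863  90.21666957] [452.18316602 343.2061592   80.05693968] [479.00705981 371.00374132  96.23265598]
scene 128 [467.84672695 362.98161337  90.35007043] [450.04125022 347.47145066  80.31086384] [478.87677386 375.47948561  96.17589412]
```

View pics/c1.png

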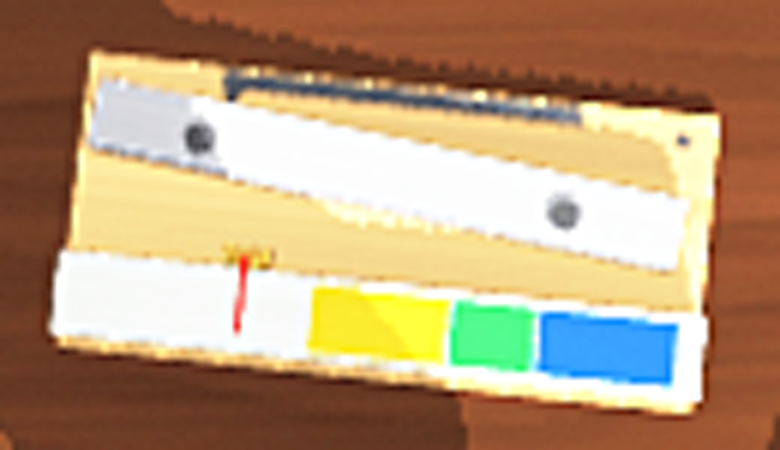

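View pics/c2.png

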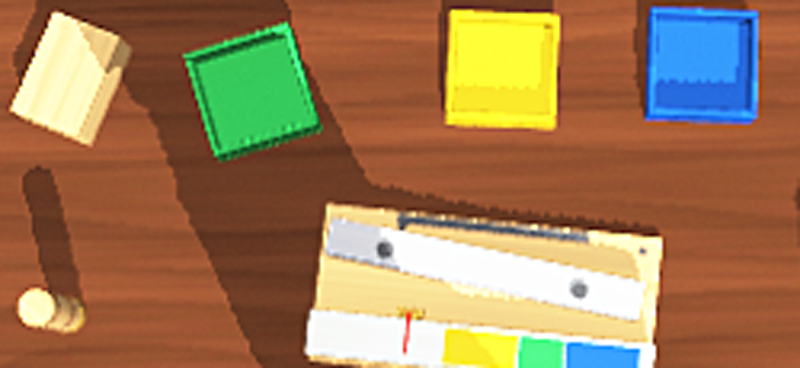

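The gauge crop shows the fence's slot edge running from (62,250) to (706,318), the red hand at (243,260)-(237,332), and base corners at (92,50), (720,115), (695,412) and (55,345). In the wider crop the blank's top is at (37,308), and the tray rims are clear.

```bash
python3 - <<'E'
from h import *
s=pickle.load(open("top.pkl","rb"))
c1=lambda u,v,z:world(s,242+(u+.5)/6-.5,180+(v+.5)/6-.5,z)
c2=lambda u,v,z:world(s,155+(u+.5)/3.2-.5,125+(v+.5)/3.2-.5,z)
B=np.array([c1(u,v,10) for u,v in[(92,50),(720,115),(695,412),(55,345)]]);print(B.round(1),B.mean(0))
print("sides",[np.linalg.norm(B[i]-B[i-1]).round(1) for i in range(4)])
F=[c1(62,250,35),c1(706,318,35)];print("fence",np.round(F,1))
d=F[0]-F[1];th=np.arctan2(-d[0],d[1]);print("yaw",np.degrees(th),np.linalg.norm(d))
ex=np.array([np.cos(th),np.sin(th)]);ey=np.array([-ex[1],ex[0]])
fm=(F[0]+F[1])[:2]/2; o=B.mean(0)[:2]
print("fence x rel base centre",(fm-o)@ex,(fm-o)@ey)
print("hand rel",[((c1(u,v,37)[:2]-o)@ex,(c1(u,v,37)[:2]-o)@ey) for u,v in[(243,260),(237,332)]])
print("bands",[((c1(u,v,35)[:2]-o)@ey) for u,v in[(310,320),(449,335),(537,340)]])
print("jaw edge",[((c1(u,v,35)[:2]-o)@ex,(c1(u,v,35)[:2]-o)@ey) for u,v in[(95,150),(672,268)]])
print("blank",c2(37,308,92))
for n,q in dict(green=[(185,57),(289,22),(322,127),(219,160)],yellow=[(449,10),(559,13),(556,129),(445,126)],blue=[(649,8),(759,9),(758,123),(647,121)]).items():
    print(n,np.mean([c2(u,v,30) for u,v in q],0))
s=pickle.load(open("scene.pkl","rb"));print("blank sc",world(s,417.5,279,92))
for q in [(244,207),(271,240),(317,286.5)]: print(world(s,*q,20))
E
```

```text
[[ 553.7  141.6   10. ]
 [ 519.5 -135.5   10. ]
 [ 389.1 -120.6   10. ]
 [ 423.8  158.6   10. ]] [471.50770102  11.04571794  10.        ]
sides [np.float64(131.0), np.float64(279.2), np.float64(131.3), np.float64(281.4)]
fence [[ 463.6  152.2   35. ]
 [ 429.  -124.2   35. ]]
yaw -7.1356605225245655 278.50011247127924
fence x rel base centre -25.394148566288234 -0.18136252482536763
hand rel [(np.float64(-21.559971608705936), np.float64(61.02518060212025)), (np.float64(-52.499529082180075), np.float64(60.12121658729663))]
bands [np.float64(29.701052232229177), np.float64(-30.279792184578998), np.float64(-68.06230945851975)]
jaw edge [(np.float64(19.041768362339646), np.float64(130.0452581759206)), (np.float64(-5.499847701527139), np.float64(-122.7826102763193))]
blank [464.25399827 357.12748     92.        ]
green [644.44155471 199.53549399  30.        ]
yellow [659.16286098  -5.49552342  30.        ]
blue [ 660.04274537 -171.95064187   30.        ]
blank sc [466.91419789 364.92575057  92.        ]
[ 664.9287921  -161.59318249   20.        ]
[663.62865187   4.51522329  20.        ]
[645.4591341  207.81647378  20.        ]
```

```bash
python3 -m creep '[[[0.04,-0.06,0.02,5],[0.08,-0.12,0.04,10],[0.12,-0.18,0.05,15],[0.17,-0.248,0.05,19],[0.17,-0.248,0.05,19],[0.17,-0.248,0.05,19],[0.17,-0.248,0.05,19],[0.17,-0.248,0.05,19]]]' 1 10
cat > w.py <<'E'
from h import *
from scipy.spatial.transform import Rotation as Ro
def wsnap(fn):
    st=sensors.sense();s=eyes.snapshot("wrist")
    q=np.array(st["ee_rot"]);T=np.eye(4);T[:3,:3]=Ro.from_quat(q[[1,2,3,0]]).as_matrix();T[:3,3]=st["eef_pos"]
    C=T@np.array(s["tool_from_camera"]);s["R"]=C[:3,:3].T;s["t"]=-C[:3,:3].T@C[:3,3]
    pickle.dump(s,open(fn+".pkl","wb"));cv2.imwrite(f"pics/{fn}.png",s["img"]);return s,st
E
python3 - <<'E'
from w import *
s,st=wsnap("w1");print(st["eef_pos"],st["ee_rot"],st["clock"],-s["R"].T@s["t"])
E
```

```text
clock: 1.1
eef_pos: [464.3, 360.2, 255.2]
ee_rot: [-0.0, 0.06, 0.998, -0.0]
ft_force: [0.3, 0.5, -1.2]
finger_gap: 94.1
grasp_force: 0.0
[464.2875877  360.20258617 255.16052074] [-3.01247375e-04  5.95185395e-02  9.98227152e-01 -7.69505460e-05] 1.1 [385.59232792 370.93730185 434.89676383]
```

View pics/w1.png

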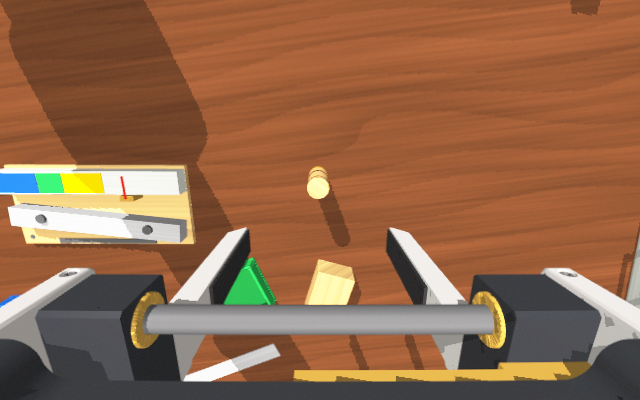

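The wrist view has the blank's top at (318,188), and the fence's slot-side corner near (181,195). The base end runs from (186,165) to (195,242), and the pointer is at (125,197).

```bash
python3 - <<'E'
from w import *
s=pickle.load(open("w1.pkl","rb"))
i=s["img"];cv2.imwrite("pics/c3.png",cv2.resize(i[155:255,0:205],None,fx=3.9,fy=3.9,interpolation=cv2.INTER_CUBIC))
print("blank",world(s,318,188,92),"foot-ish",world(s,317,172,0))
for u,v,z in[(186,165,10),(195,242,10),(181,195,35)]:print(world(s,u,v,z))
E
```

```text
blank [464.2486626  361.60121818  92.        ] foot-ish [459.76052997 360.58399165   0.        ]
[423.67562485 164.68884738  10.        ]
[549.14201414 148.54460576  10.        ]
[463.8284105  158.72879879  35.        ]
```

View pics/c3.png

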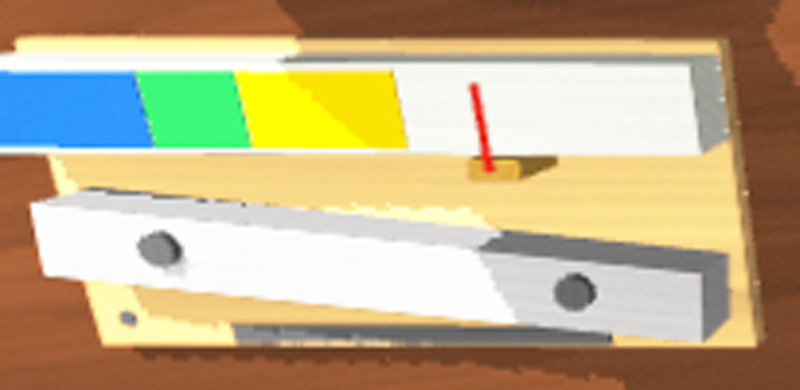

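```bash
python3 -m creep '[[[0.001,-0.001,-0.03,0],[0.001,-0.001,-0.06,0],[0.001,-0.001,-0.09,0],[0.001,-0.001,-0.12,0],[0.001,-0.001,-0.13,0],[0.001,-0.001,-0.13,0]]]'
```

```text
clock: 1.9
eef_pos: [465.9, 358.4, 125.4]
ee_rot: [-0.0, 0.06, 0.998, -0.0]
ft_force: [-0.2, 0.6, 0.4]
finger_gap: 94.2
grasp_force: 0.0
```

```bash
python3 -m creep '[[[-0.001,0.002,-0.03,0],[-0.001,0.002,-0.06,0],[-0.001,0.002,-0.085,0],[-0.001,0.002,-0.087,0],[-0.001,0.002,-0.087,0]]]' && python3 -m creep '[[[0,0,0,0],[0,0,0,0],[0,0,0,0],[0,0,0,0],[0,0,0,0],[0,0,0,0],[0,0,0,0],[0,0,0,0]]]' 0.1 12
```

```text
clock: 2.52
eef_pos: [465.9, 360.6, 39.9]
ee_rot: [0.001, 0.061, 0.998, 0.001]
ft_force: [-0.2, -0.4, 0.0]
finger_gap: 93.8
grasp_force: 0.0
clock: 3.52
eef_pos: [465.3, 359.9, 38.4]
ee_rot: [-0.0, 0.061, 0.998, -0.0]
ft_force: [-0.4, 0.6, -0.9]
finger_gap: 28.0
grasp_force: 12.0
```

```bash
python3 -m creep '[[[0,0,0.03,0],[0,0,0.08,0],[0,-0.03,0.11,0],[0,-0.08,0.11,0],[0,-0.13,0.11,0],[0,-0.16,0.11,0],[0,-0.16,0.11,0],[0,-0.16,0.11,0]]]'
python3 - <<'E'
from w import *
s,st=wsnap("w2");print(st["eef_pos"],st["ee_rot"],st["finger_gap"],st["ft_force"])
E
```

```text
clock: 4.53
eef_pos: [465.3, 200.6, 148.6]
ee_rot: [0.0, 0.06, 0.998, 0.0]
ft_force: [-0.1, 0.1, -0.7]
finger_gap: 27.4
grasp_force: 12.0
[465.34556589 200.6371533  148.58963803] [7.92029402e-05 6.04204640e-02 9.98172992e-01 1.98707992e-04] 27.407613255861573 [-0.10695362  0.07941031 -0.73107895]
```

View pics/w2.png

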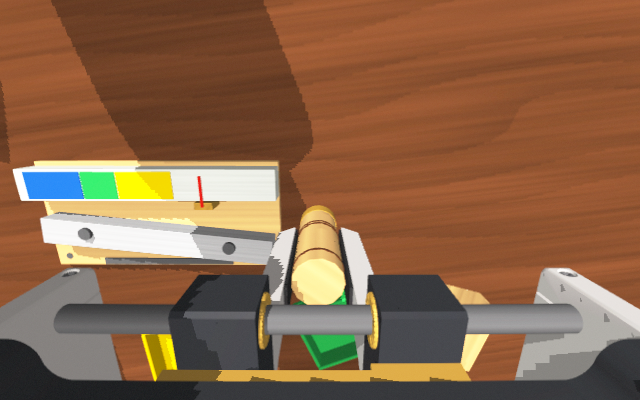

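The wrist view shows the blank upright in the grip. The fence's slot edge runs from (25,199) to (277,200), the hand spans (199,177) to (202,206), and the base's mouth end is at u≈279.

```bash
python3 - <<'E'
from w import *
s=pickle.load(open("w2.pkl","rb"))
i=s["img"]
for u in(60,150,230,270): # vertical edge positions
    g=i[160:275,u].astype(int).sum(1);d=np.abs(np.diff(g));print(u,[(160+k,int(np.diff(g)[k])) for k in np.argsort(d)[-6:]])
    print(' depth z',[(v,round(float(world(s,u,v)[2]),1)) for v in range(160,250,6)])
for u,v,z in[(230,200,35),(100,199.5,35),(277,200.5,35),(279,161,10),(199,177,37),(202,206,37),(268,233,35),(45,215,35),(173,185,35),(117,185,35),(79,185,35)]:print(u,v,world(s,u,v,z).round(1))
E
```

```text
60 [(np.int64(200), -197), (np.int64(213), 212), (np.int64(160), 221), (np.int64(171), -235), (np.int64(211), -237), (np.int64(198), 330)]
 depth z [(160, 6.6), (166, 18.9), (172, 36.0), (178, 35.9), (184, 36.3), (190, 36.2), (196, 36.6), (202, 10.7), (208, 10.5), (214, 18.9), (220, 35.0), (226, 34.9), (232, 35.2), (238, 36.1), (244, 35.8)]
150 [(np.int64(264), -142), (np.int64(160), 153), (np.int64(168), 191), (np.int64(200), -200), (np.int64(198), 242), (np.int64(257), -276)]
 depth z [(160, 4.5), (166, 17.2), (172, 36.0), (178, 36.3), (184, 36.1), (190, 36.2), (196, 36.4), (202, 10.0), (208, 10.8), (214, 9.7), (220, 10.7), (226, 27.8), (232, 35.3), (238, 35.1), (244, 35.6)]
230 [(np.int64(169), 168), (np.int64(254), 178), (np.int64(264), -200), (np.int64(260), -237), (np.int64(228), -254), (np.int64(241), -339)]
 depth z [(160, 3.1), (166, 17.1), (172, 35.9), (178, 35.6), (184, 35.9), (190, 35.6), (196, 35.8), (202, 10.2), (208, 10.1), (214, 10.2), (220, 10.8), (226, 10.4), (232, 21.9), (238, 35.6), (244, 39.0)]
270 [(np.int64(241), 143), (np.int64(161), 156), (np.int64(253), 178), (np.int64(169), 180), (np.int64(232), -248), (np.int64(255), -259)]
 depth z [(160, 2.9), (166, 16.1), (172, 35.2), (178, 34.9), (184, 35.6), (190, 35.7), (196, 35.9), (202, 10.4), (208, 10.6), (214, 10.9), (220, 10.3), (226, 10.2), (232, 11.1), (238, 27.9), (244, 35.3)]
230 200 [455.7 107.3  35. ]
100 199.5 [438.  -33.6  35. ]
277 200.5 [462.4 157.8  35. ]
279 161 [423.4 162.8  10. ]
199 177 [426.7  80.7  37. ]
202 206 [458.2  76.5  37. ]
268 233 [498.5 141.8  35. ]
45 215 [ 447.8 -101.1   35. ]
173 185 [432.   50.1  35. ]
117 185 [424.7  -9.9  35. ]
79 185 [419.6 -51.   35. ]
```

```bash
python3 -m creep '[[[0.014,-0.03,0,0],[0.014,-0.066,0,0],[0.014,-0.066,0,0],[0.014,-0.066,0,0],[0.014,-0.066,-0.03,0],[0.014,-0.066,-0.06,0],[0.014,-0.066,-0.06,0],[0.014,-0.066,-0.06,0]]]'
python3 - <<'E'
from w import *
s,st=wsnap("w3");print(st["eef_pos"],st["ft_force"])
i=s["img"];cv2.imwrite("pics/w3c.png",cv2.resize(i[150:330,200:440],None,fx=3.3,fy=3.3))
E
```

```text
clock: 5.58
eef_pos: [479.7, 134.8, 89.2]
ee_rot: [0.0, 0.06, 0.998, 0.0]
ft_force: [0.8, 0.4, -1.4]
finger_gap: 27.5
grasp_force: 12.0
[479.67933435 134.8067405   89.24325839] [ 0.81015004  0.43988764 -1.36490679]
```

View pics/w3c.png

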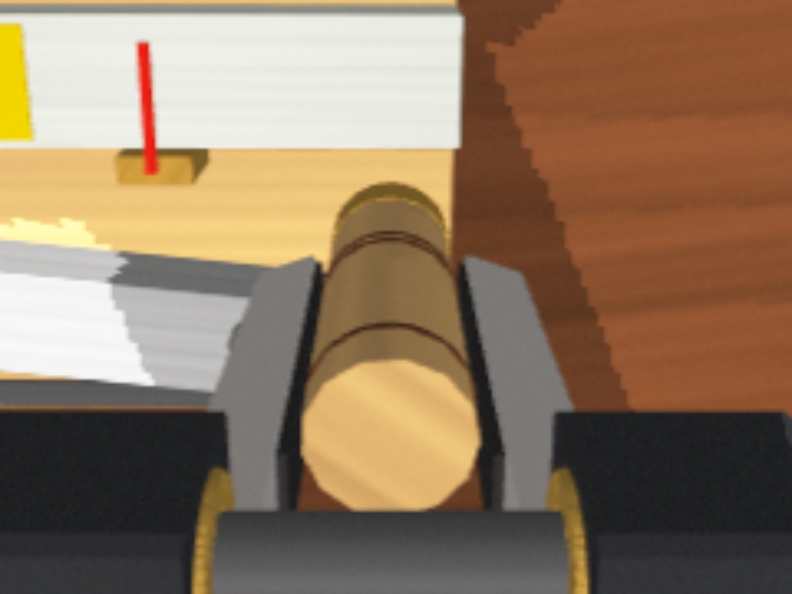

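The foot hangs over the mouth between fence and jaw, so I can lower it.

```bash
python3 -m creep '[[[0,0,-0.02,0],[0,0,-0.03,0],[0,0,-0.036,0],[0,0,-0.039,0],[0,0,-0.040,0],[0,0,-0.040,0],[0,0,-0.040,0]]]'
```

```text
clock: 6.5
eef_pos: [479.4, 134.0, 48.7]
ee_rot: [0.0, 0.061, 0.998, 0.0]
ft_force: [-0.7, -0.1, -0.2]
finger_gap: 27.7
grasp_force: 12.0
```

```bash
python3 -m creep '[[[-0.002,0,0,0],[-0.004,0,0,0],[-0.004,0,0,0]]]' ; for i in 1 2 3; do :; done; python3 -m creep '[[[-0.001,0,0,0],[-0.001,0,0,0]]]' | egrep 'eef|ft'
```

```text
clock: 6.88
eef_pos: [475.3, 133.9, 48.6]
ee_rot: [0.0, 0.061, 0.998, 0.0]
ft_force: [1.0, -0.4, -0.2]
finger_gap: 27.6
grasp_force: 12.0
eef_pos: [474.9, 134.0, 48.7]
ft_force: [4.7, -1.0, -2.4]
```

```bash
python3 -m creep '[[[-0.001,0,0,0],[-0.001,0,0,0]]]' | egrep 'eef|ft|gap'
```

```text
eef_pos: [474.1, 134.1, 48.8]
ft_force: [6.1, -0.1, -0.8]
finger_gap: 27.6
```

```bash
python3 -m creep '[[[0.0005,0,0,0],[-0.0005,-0.008,0,0],[-0.0015,-0.016,0,0],[-0.0025,-0.024,0,0],[-0.0035,-0.032,0,0],[-0.0045,-0.040,0,0],[-0.0055,-0.048,0,0],[-0.0065,-0.056,0,0],[-0.0075,-0.064,0,0],[-0.0075,-0.064,0,0]]]'
```

```text
clock: 8.62
eef_pos: [466.1, 69.2, 48.6]
ee_rot: [0.0, 0.061, 0.998, 0.0]
ft_force: [4.9, -3.2, 0.7]
finger_gap: 27.8
grasp_force: 12.0
```

```bash
python3 -m creep '[[[0.0005,0,0,0],[-0.0002,-0.008,0,0],[-0.0012,-0.016,0,0],[-0.0022,-0.024,0,0],[-0.0032,-0.032,0,0],[-0.0042,-0.040,0,0],[-0.0052,-0.048,0,0],[-0.0052,-0.048,0,0]]]'; python3 -m creep '[[[-0.001,-0.008,0,0],[-0.001,-0.008,0,0]]]'|egrep 'eef|ft|gap'
```

```text
clock: 9.62
eef_pos: [460.4, 20.7, 48.5]
ee_rot: [-0.0, 0.061, 0.998, -0.0]
ft_force: [0.3, -5.2, 5.7]
finger_gap: 27.7
grasp_force: 12.0
eef_pos: [459.5, 13.3, 48.5]
ft_force: [1.1, -1.8, 5.9]
finger_gap: 27.8
```

```bash
python3 -m creep '[[[0,0,0.001,0],[-0.0006,-0.005,0.001,0],[-0.0012,-0.010,0.001,0],[-0.0012,-0.010,0.001,0],[-0.0012,-0.010,0.001,0]]]'|egrep 'eef|ft|gap';  python3 -m creep '[[[-0.0006,-0.005,0,0],[-0.0012,-0.010,0,0],[-0.0012,-0.010,0,0],[-0.0012,-0.010,0,0]]]'|egrep 'eef|ft|gap'
```

```text
eef_pos: [458.2, 3.6, 49.4]
ft_force: [1.5, -0.7, 0.0]
finger_gap: 27.7
eef_pos: [457.1, -6.3, 49.4]
ft_force: [0.8, 0.3, -1.3]
finger_gap: 27.7
```

```bash
python3 -m creep '[[[-0.0004,-0.003,0,0],[-0.0007,-0.006,0,0],[-0.0007,-0.006,0,0]]]'|egrep 'eef|ft|gap';  python3 -m creep '[[[-0.0004,-0.003,0,0],[-0.0004,-0.003,0,0]]]'|egrep 'eef|ft|gap'
```

```text
eef_pos: [456.3, -12.4, 49.4]
ft_force: [-0.3, 0.4, -0.9]
finger_gap: 27.6
eef_pos: [456.0, -15.3, 49.4]
ft_force: [-0.1, 0.1, -0.8]
finger_gap: 27.6
```

```bash
python3 -m creep '[[[-0.0004,-0.003,0,0],[-0.0004,-0.003,0,0]]]'|egrep 'eef|ft|gap'
```

```text
eef_pos: [455.6, -18.3, 49.5]
ft_force: [0.1, 0.5, -1.1]
finger_gap: 28.0
```

```bash
python3 -m creep '[[[-0.0004,-0.003,0,0],[-0.0004,-0.003,0,0]]]'|egrep 'eef|ft|gap'
```

```text
eef_pos: [455.3, -21.4, 49.5]
ft_force: [-0.0, -0.5, -0.9]
finger_gap: 27.6
```

```bash
python3 -m creep '[[[-0.0003,-0.002,0,0],[-0.0003,-0.002,0,0]]]'|egrep 'eef|ft|gap'
```

```text
eef_pos: [455.0, -23.2, 49.5]
ft_force: [0.6, -0.2, -1.4]
finger_gap: 27.6
```

```bash
python3 -m creep '[[[-0.0003,-0.002,0,0],[-0.0003,-0.002,0,0]]]'|egrep 'eef|ft|gap'
```

```text
eef_pos: [454.7, -25.2, 49.5]
ft_force: [0.4, -0.2, -0.8]
finger_gap: 27.7
```

```bash
python3 -m creep '[[[-0.0003,-0.002,0,0],[-0.0003,-0.002,0,0]]]'|egrep 'eef|ft|gap'
```

```text
eef_pos: [454.4, -27.2, 49.5]
ft_force: [0.5, 0.4, -1.7]
finger_gap: 27.9
```

```bash
python3 - <<'E'
from w import *
s,st=wsnap("w4");print(st["eef_pos"],st["ft_force"])
i=s["img"];cv2.imwrite("pics/w4c.png",cv2.resize(i[140:320,140:440],None,fx=2.6,fy=2.6))
E
```

```text
[454.42209503 -27.24823329  49.47380981] [ 0.51688341  0.37727021 -1.66893373]
```

View pics/w4c.png

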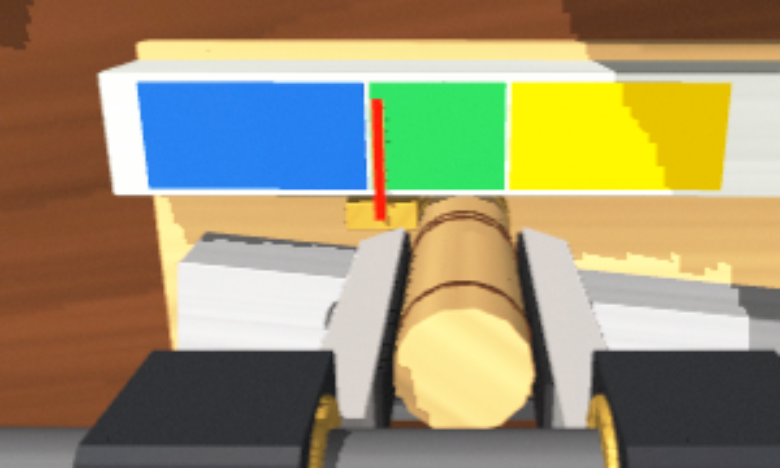

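The blank is pushing the pointer. The hand is at (378,160), still on green just short of the blue border at u≈367, and the blank isn't wedged yet.

```bash
python3 -m creep '[[[-0.0003,-0.002,0,0],[-0.0003,-0.002,0,0]]]'|egrep 'eef|ft|gap'
```

```text
eef_pos: [454.2, -29.2, 49.5]
ft_force: [1.6, 0.8, -0.4]
finger_gap: 27.8
```

```bash
python3 -m creep '[[[-0.0003,-0.002,0,0],[-0.0003,-0.002,0,0]]]'|egrep 'eef|ft|gap'
```

```text
eef_pos: [453.9, -30.8, 49.5]
ft_force: [1.8, 4.4, -1.5]
finger_gap: 27.9
```

```bash
python3 -m creep '[[[-0.0003,-0.002,0,0],[-0.0003,-0.002,0,0]]]'|egrep 'eef|ft|gap'
```

```text
eef_pos: [453.8, -32.2, 49.6]
ft_force: [2.3, 9.3, -1.7]
finger_gap: 27.8
```

```bash
python3 -m creep '[[[-0.0003,-0.002,0,0],[-0.0003,-0.002,0,0]]]'|egrep 'eef|ft|gap'
```

```text
eef_pos: [453.8, -33.7, 49.7]
ft_force: [2.2, 11.8, -0.9]
finger_gap: 28.7
```

Wedged with an axial push of about 10 N. I'll hold briefly, then back out and lift.

```bash
python3 -m creep '[[[0,0,0,0],[0,0,0,0]]]'|egrep 'eef|ee_rot|ft|gap'; python3 -m creep '[[[0.0006,0.004,0,0],[0.0015,0.010,0,0],[0.0035,0.022,0,0],[0.0055,0.032,0,0],[0.0055,0.032,0,0],[0.0055,0.032,0.03,0],[0.0055,0.032,0.06,0],[0.0055,0.032,0.09,0],[0.0055,0.032,0.09,0],[0.0055,0.032,0.09,0]]]'
python3 - <<'E'
from w import *
s,st=wsnap("w5");print(st["eef_pos"])
i=s["img"];c=i[140:400,0:460];cv2.imwrite("pics/w5c.png",cv2.resize(c,None,fx=1.7,fy=1.7))
E
```

```text
eef_pos: [453.8, -33.7, 49.7]
ee_rot: [0.0, 0.06, 0.998, 0.001]
ft_force: [2.9, 12.0, 0.1]
finger_gap: 28.4
clock: 15.42
eef_pos: [458.3, -3.2, 138.9]
ee_rot: [-0.0, 0.061, 0.998, -0.0]
ft_force: [0.6, 0.5, -2.2]
finger_gap: 28.1
grasp_force: 12.0
[458.29333274  -3.15246186 138.93670222]
```

View pics/w5c.png

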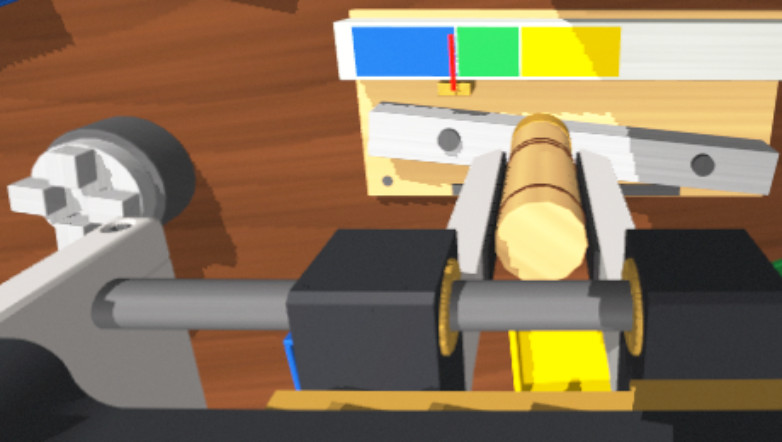

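The hand at (452,60) has just crossed the border at u≈456, so it shows blue at about 0.130. That leaves the far blue tray as the safe choice; it lies near (661,-168).

```bash
python3 -m creep '[[[0.03,-0.025,0.01,0],[0.07,-0.057,0.01,0],[0.11,-0.09,0.01,0],[0.15,-0.122,0.01,0],[0.19,-0.154,0.01,0],[0.203,-0.165,0.01,0],[0.203,-0.165,0.01,0],[0.203,-0.165,0.01,0],[0.203,-0.165,0.01,0]]]'
python3 - <<'E'
from w import *
s,st=wsnap("w6");print(st["eef_pos"])
# blue blob, wrist
h=cv2.cvtColor(s["img"],cv2.COLOR_BGR2HSV);m=cv2.inRange(h,(100,120,60),(125,255,255))
n,l,a,c=cv2.connectedComponentsWithStats(m)
for k in range(1,n):
    if a[k,4]>300:print(a[k],c[k],world(s,*c[k],15))
cv2.imwrite("pics/w6.png",s["img"])
E
```

```text
clock: 16.6
eef_pos: [661.2, -167.2, 149.4]
ee_rot: [-0.0, 0.06, 0.998, 0.0]
ft_force: [-0.3, -0.8, -0.6]
finger_gap: 27.5
grasp_force: 12.0
[ 661.16069852 -167.17850389  149.3777638 ]
[ 270  153   87   84 5396] [314.45107487 188.24944403] [ 654.34888861 -168.98633175   15.        ]
```

View pics/w6.png

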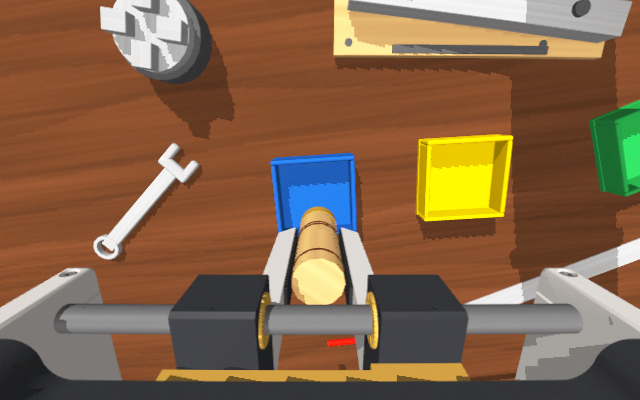

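The blue tray spans (270,153) to (357,237) and the blank is over it. Now I'll lower it.

```bash
python3 -m creep '[[[0,-0.001,-0.03,0],[0,-0.001,-0.06,0],[0,-0.001,-0.09,0],[0,-0.001,-0.1,0],[0,-0.001,-0.103,0],[0,-0.001,-0.103,0],[0,-0.001,-0.103,0]]]'|egrep 'eef|ft|gap'; python3 -m creep '[[[0,0,-0.001,0],[0,0,-0.001,0],[0,0,-0.001,0]]]'|egrep 'eef|ft|gap'
```

```text
eef_pos: [662.3, -169.2, 47.5]
ft_force: [-0.4, 0.0, -1.4]
finger_gap: 28.0
eef_pos: [661.7, -169.1, 45.6]
ft_force: [-0.5, -0.5, -1.3]
finger_gap: 27.5
```

```bash
python3 -m creep '[[[0,0,-0.001,0],[0,0,-0.001,0],[0,0,-0.001,0]]]'|egrep 'eef|ft|gap'; python3 -m creep '[[[0,0,-0.0007,0],[0,0,-0.0007,0],[0,0,-0.0007,0]]]'|egrep 'eef|ft|gap'
```

```text
eef_pos: [661.7, -169.0, 44.4]
ft_force: [-0.2, 0.1, -0.7]
finger_gap: 27.7
eef_pos: [661.8, -169.1, 43.9]
ft_force: [-0.0, -0.0, 0.6]
finger_gap: 27.8
```

```bash
python3 -m creep '[[[0,0,-0.0007,0],[0,0,-0.0007,0],[0,0,-0.0007,0]]]'|egrep 'eef|ft|gap'
```

```text
eef_pos: [662.1, -169.1, 43.7]
ft_force: [-1.3, 1.1, 7.6]
finger_gap: 27.7
```

```bash
python3 -m creep '[[[0,0,0.0005,0],[0,0,0.0005,0],[0,0,0.0005,0],[0,0,0.0005,0],[0,0,0.0005,0]]]' 0.8; python3 -m creep '[[[0,0,0.02,0],[0,0,0.05,0],[0,0,0.09,0],[0,0,0.13,0],[0,0,0.17,0],[0,0,0.2,0],[0,0,0.2,0],[0,0,0.2,0],[0,0,0.2,0]]]'|egrep 'clock|eef|gap'
python3 - <<'E'
from w import *
s,st=wsnap("w7");cv2.imwrite("pics/w7c.png",cv2.resize(s["img"][100:300,180:480],None,fx=2.6,fy=2.6))
E
```

```text
clock: 19.65
eef_pos: [661.7, -169.0, 43.5]
ee_rot: [-0.0, 0.061, 0.998, -0.0]
ft_force: [-0.0, -0.1, 0.5]
finger_gap: 73.6
grasp_force: 0.0
clock: 20.78
eef_pos: [661.3, -168.9, 242.9]
finger_gap: 75.1
```

View pics/w7c.png

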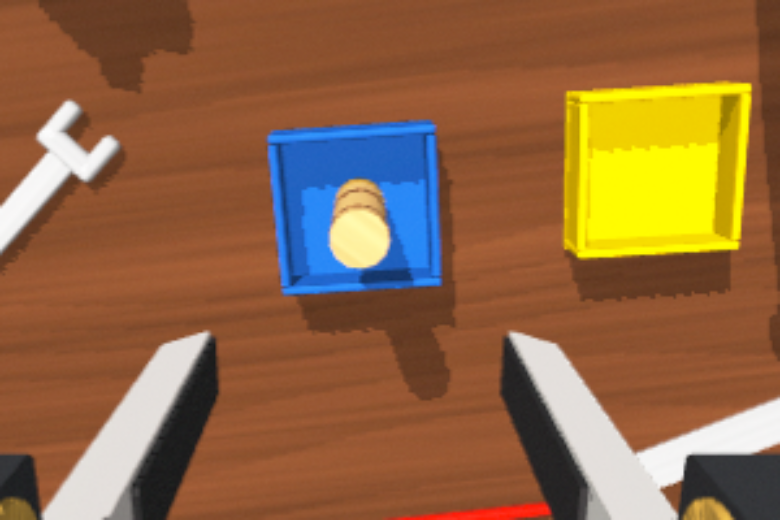

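The blank stands upright near the centre of the blue tray (foot at about (357,195) in the crop) and is released.

```bash
python3 -c "
from station import bot
print(bot.sign_off())"
```

```text
the job is handed in; nothing more can be done
None
```

I wedged the blank with a push of about 12 N, which left the pointer just inside blue at roughly 0.130 m, then stood it upright near the centre of the far blue tray and handed the job in at about 21 s; no verdict came back, and the forces on fence and jaw were not measured directly.

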